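# Reset the drying-air regulator beside the viscometer bath and lock it

## Robot

A 7-joint arm with a two-finger parallel gripper is mounted at the origin on the work surface. World frame = base frame: x ahead of the robot, y to its left, z up, the work surface at z = 0. Lengths are in m, angles in rad, forces in N, time in s.
With the tool pointing down it reaches from about 0.375 to 0.925 m from the base axis. Payload 3.1 kg.
Tool frame: the origin (TCP) lies between the finger pads; the fingertips stand 19 mm ahead of it and the grasp point (between the pads) is the TCP; z points along the fingers, y is the direction in which the jaws open and shut (so a half turn about z gives the same grasp; the last joint's range is limited). The gripper opens to 85 mm and grips with 20 to 120 N. Pads are 22 mm wide; open, the fingers measure 114 mm over their backs; the gripper's body (76 mm by 85 mm) begins 54 mm behind the grasp point. The pads swing forward as they close: fully open they stand 13 mm farther back than shut.
Start: joints at [1.041, 0.383, 0.044, 1.598, -0.018, 1.161, -0.05], TCP at [0.272, -0.59, 0.25] pointing down, gripper open.
Joint ranges: [-2.61, 2.61], [-0.41, 2.15], [-1.48, 1.57], [0, 2.5], [-1.57, 4.71], [0.05, 1.97], [-2.85, 2.85]. Speed limits (rad/s): [2.79, 2.79, 3.14, 3.14, 3.14, 3.14, 3.14].

## Interface

Orientations are given as a unit quaternion [x, y, z, w].
In Python, from bench import move_ptp, movel, move_j, move_gripper, pause, inverse_kinematics, read_camera, camera_params, MotionError, sign_off, look_for, tip_of, read_time_s, read_qpos, read_joint_vel, read_effort, read_eef_pos, read_tcp_rot, read_ft_force, read_ft_torque, read_finger_gap gives the robot as it stands. Calls block until the motion is done:
- move_ptp(position, orientation): joint-space move of the TCP to a pose.
- movel(position, orientation=None, speed=0.15): straight line of the TCP; orientation=None keeps the orientation; speed is the mean speed in m/s.
- move_j(angles): joint-space move.
- move_gripper(opening, effort=None): finger opening in m; effort is the grip in N (None keeps the last); returns when the fingers have stopped.
- pause(seconds).
- inverse_kinematics(position, orientation): joint angles nearest the present ones, or None.
- read_camera(name): name is "side" or "top" or "wrist"; returns the picture (420x560x3 uint8, red, green, blue); there is no depth.
- camera_params(name): a dict with "K" (3x3 intrinsics, pixels), "camera_from_world" (4x4, takes a point from world to camera coordinates). Camera axes: x right, y down, z forward; pixel columns grow to the right and rows downward; lengths in m; the calibration is good to about 2 mm. A picture is of the moment at which its call begins: read the wrist's pose just before it. camera_params takes no time and is no camera call; for the wrist camera it gives the pose at the moment of the call.
A pose or a line that the arm cannot do raises MotionError and nothing moves.
- sign_off(): hands the job in, once; it reports no verdict.
Trained networks look in the newest picture that a camera, given by its name, has taken for a name from the list of things; names that differ only in an ending like _2 or _b are one class to them, and where a whole thing is asked for, a point or a joint stands for the part that bears it (a point fixed in the world has none). Each returns a list of dicts, best first, with "confidence" (0 to 1); they miss things now and then, are a little off and sometimes report something else, mostly with a low value. They report only what shows in the picture. A call takes as long as a camera call.
- look_for(camera, name): "at" ([column, row] in pixels, amid what is visible of it).
- tip_of(camera, name): "at" ([column, row] in pixels: a listed point, or the origin of a listed thing).
Readings, each from a call of its own:
- read_time_s(): time.
- read_qpos(): joint angles.
- read_joint_vel(): joint speeds.
- read_effort(): joint torques, N m.
- read_eef_pos(): TCP position.
- read_tcp_rot(): TCP orientation.
- read_ft_force(): force on the tool from outside, world axes, zero at the start.
- read_ft_torque(): the same for the moment, N m.
- read_finger_gap(): finger opening in m.
Only numpy, scipy, OpenCV 4.12 (cv2) and the standard library are available. Lean on these libraries where they do the work, as an engineer would, in place of code of your own. Each camera call takes 0.05 s, during which the arm holds its last target.

## Task

The air regulator for drying the viscometer tubes has sagged below its set pressure. Slacken the hexagon lock nut on top of the regulator about a quarter turn, turn the square-headed adjusting screw that stands through it until the gauge needle points at the arrowhead set mark on the dial, then turn the lock nut tight again with the needle still on the mark. Leave the other things on the bench as they are.

Things in the scene. Friction and masses are not known exactly. Their poses are not given: they have to be found in the camera images.
- station: air regulator station fixed to the bench: aluminium plate 170 x 420 x 8 mm with, along its y axis, a brass ball valve with flat lever (y 70 to 180 mm, top 80 mm above the bench), the grey regulator (y 0) and a round gauge. Origin: on the bench under the regulator's vertical axis, on which nut and screw turn; z up
- bell_top (a point): top of the regulator's bell-shaped bonnet (radius 36 mm, widest flange 49 mm), 150 mm above the bench; above it a round neck of radius 14 mm rises to 165 mm, and on the neck sits the lock nut
- gauge_center (a point): centre of the gauge's glass, 118 mm above the bench: a steel-rimmed dial gauge 102 mm across lying face up, 128 mm from the regulator's axis along the station's -y
- nut_center (a point): centre of the steel hexagon lock nut (30 mm across flats, 14 mm thick, from 165 to 179 mm above the bench). Its x axis is square to one pair of flats, so the flats lie at 15 mm along +-x and every 60 degrees from there; z up. It turns with the nut and does not rise or fall
- locknut (a joint): angle of the lock nut: 0 = fully tight against a firm stop (as at the start), growing anticlockwise seen from above (loosening), up to 2.2 rad. Below 0.4 rad it clamps the adjusting screw, hardest at 0 (forced, the screw only creeps); beyond that the screw is free. It takes about 0.12 N m to turn and stays where it is left; turning it does not turn the screw
- screw_head (a point): centre of the square head of the adjusting screw: a dark steel square 14 x 14 mm, 18 mm tall, from 194 to 212 mm above the bench, on a threaded shank of 20 mm diameter between it and the nut. Its x and y axes are square to the flats; z up. It turns with the screw and does not rise or fall
- screw (a joint): angle of the adjusting screw, growing clockwise seen from above (clockwise raises the pressure), free between -3 and 3 rad once the nut is slack. It takes about 0.06 N m to turn (more to start it quickly) and stays where it is left
- needle (a joint): angle of the gauge's long thin black needle, growing clockwise seen from above; 0 = pointing along the station's +x. It always follows the screw: needle = 0.5 x screw angle
- set_mark (a joint): angle of the set mark on the dial, in the same sense and from the same zero as the needle: a short broad dark arrowhead 9 mm wide at the edge of the dial, pointing inward, under the glass. It stays where it is
- needle_tip (a point): tip of the needle, 34 mm from the gauge's centre, about 113 mm above the bench
- mark_tip (a point): inner end of the arrowhead set mark, 34 mm from the gauge's centre, about 113 mm above the bench
- pipe_plug: loose brass pipe plug, hexagon 24 mm below and stub above, 24 mm tall, standing on the station's plate; origin under its centre
- beaker: loose glass beaker 72 mm across, 92 mm tall, behind the regulator; origin under its centre
- sample_bottle: loose amber bottle 56 mm across, 110 mm tall, in front of the gauge; origin under its centre
- filler_bulb: loose red-brown rubber pipette bulb 56 mm across, 78 mm tall, in front of the valve; origin under its centre
- timer: loose round grey timer 64 mm across, 14 mm thick, on the right of the bench; origin under its centre
- wash_bottle: loose white bottle 66 mm across, 150 mm tall, on the right of the bench; origin under its centre
- screwdriver: loose black-handled screwdriver 200 mm long, lying on the left of the bench; origin under its middle

How it is judged:
By the outcome, as a careful person would: the job done as asked, in the order asked, and still so for the second after the job is handed in, with the robot touching nothing.
It also fails if it takes over 67 s, if anything falls off the work surface, if the arm or the gripper's body presses on something with over 40 N, if the wrist force passes 120 N, or if a joint passes its speed limit or range.

## Working session

There is one attempt and no reset: what is moved stays moved. The work goes in short steps, each a Python script; the robot and the scene stay as the last script left them, time stands still between calls to the robot, and variables do not carry over. Pictures are saved under pics/ and viewed, and the job is handed in when it is done.

```bash
ls; mkdir -p pics; cat > h.py <<'E'
from bench import *
import numpy as np, cv2
from scipy.spatial.transform import Rotation as R
def save(cam,fn,scale=1,crop=None):
    im=read_camera(cam); P=camera_params(cam)
    o=im[...,::-1]
    if crop: o=o[crop[1]:crop[3],crop[0]:crop[2]]
    if scale!=1:o=cv2.resize(o,None,fx=scale,fy=scale,interpolation=cv2.INTER_CUBIC)
    cv2.imwrite('pics/'+fn,o); return im,P
def ray(P,uv):
    K=np.array(P['K']);T=np.array(P['camera_from_world'])
    d=np.linalg.inv(K)@[uv[0],uv[1],1]; Rm=T[:3,:3]
    return -Rm.T@T[:3,3], Rm.T@d
def at_z(P,uv,z):
    c,d=ray(P,uv); return c+d*(z-c[2])/d[2]
def proj(P,X):
    K=np.array(P['K']);T=np.array(P['camera_from_world'])
    p=K@(T[:3,:3]@np.array(X)+T[:3,3]); return p[:2]/p[2]
E
python3 - <<'E'
from h import *
for c in ['side','top','wrist']:
    im,P=save(c,c+'0.png')
    print(c,ray(P,(280,210)))
    for n,z in [('bell_top',.15),('gauge_center',.118),('nut_center',.172),('screw_head',.203),('needle_tip',.113),('mark_tip',.113),('station',0)]:
        for d in tip_of(c,n)[:2]:
            print(n,np.round(d['at'],1),round(d['confidence'],2),at_z(P,d['at'],z).round(4))
print(read_eef_pos(),read_tcp_rot(),read_time_s())
E
```

```text
pics
side (array([0.3614147 , 0.75671676, 1.16034302]), array([ 0.13587079, -0.60849938, -0.78188453]))
gauge_center [274.6 217.2] 0.94 [ 0.5532 -0.0226  0.118 ]
nut_center [272.  237.5] 0.56 [0.5348 0.0914 0.172 ]
screw_head [272.8 229.5] 0.58 [0.5331 0.0849 0.203 ]
needle_tip [273.9 233.3] 0.2 [0.5428 0.0352 0.113 ]
mark_tip [311.1 328.2] 0.48 [0.3812 0.3137 0.113 ]
station [274.1 267.9] 0.63 [0.5324 0.0901 0.    ]
station [229.5 254.3] 0.4 [0.6873 0.0694 0.    ]
top (array([0.40170605, 0.01164986, 1.50957408]), array([ 0.10026744,  0.01760146, -0.994912  ]))
bell_top [258.8 210.1] 0.64 [0.5398 0.0933 0.15  ]
gauge_center [305.5 201.8] 0.69 [ 0.5632 -0.0353  0.118 ]
nut_center [259.3 209. ] 0.49 [0.5405 0.0906 0.172 ]
screw_head [257.8 207. ] 0.63 [0.5426 0.0926 0.203 ]
station [263.9 215.6] 0.81 [ 0.538   0.0873 -0.    ]
wrist (array([ 0.3493001 , -0.55476269,  0.37429305]), array([-0.29887993, -0.13954776, -0.94403684]))
[ 0.27208985 -0.59031479  0.25027644] [ 9.76771765e-01  2.14282335e-01  2.59581068e-05 -1.58102934e-05] 1.2
```

View pics/side0.png

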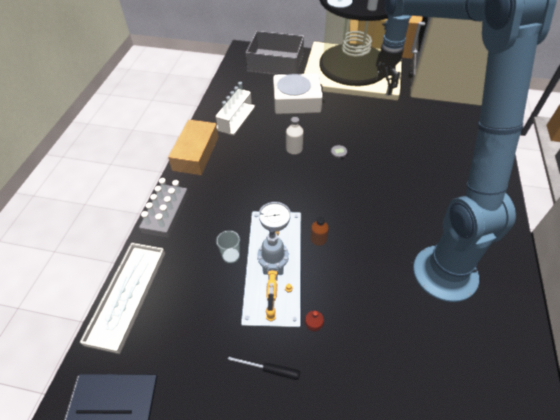

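View pics/top0.png

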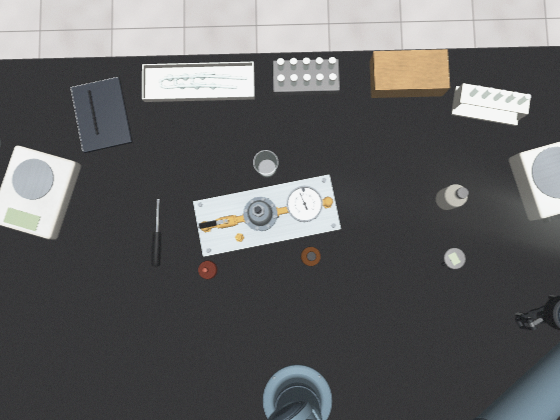

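```bash
cat >> h.py <<'E'
def down(psi): # tool x axis at world angle psi
    return (R.from_euler('z',psi)*R.from_euler('x',np.pi)).as_quat()
E
python3 - <<'E'
from h import *
T=np.array(camera_params('wrist')['camera_from_world']);p=np.array(read_eef_pos());Rt=R.from_quat(read_tcp_rot())
c=-T[:3,:3].T@T[:3,3]
print('cam in tool',Rt.inv().apply(c-p),'R',(Rt.inv().as_matrix()@T[:3,:3].T).round(3),camera_params('wrist')['K'])
for a in range(-180,181,20):
    q=inverse_kinematics([.541,.091,.18],down(np.radians(a)))
    print(a,None if q is None else np.round(q,2))
print(read_time_s())
E
```

```text
cam in tool [ 8.50095266e-02  2.51750965e-05 -1.23975028e-01] R [[-0.    -0.945 -0.328]
 [ 1.    -0.     0.   ]
 [-0.    -0.328  0.945]] [[295.23914145   0.         279.59074057]
 [  0.         295.23914145 209.25237557]
 [  0.           0.           1.        ]]
-180 [ 0.45  0.39 -0.82  1.88  0.33  1.02  1.06]
-160 [ 0.52  0.42 -0.91  1.87  0.38  1.04  1.37]
-140 [ 0.74  0.6  -1.24  1.87  0.63  1.14  1.54]
-120 [ 0.74  0.6  -1.24  1.87  0.63  1.14  1.89]
-100 [ 0.74  0.6  -1.24  1.87  0.63  1.14  2.23]
-80 [-1.26  0.72  1.38  1.95 -0.78  1.17 -2.54]
-60 [-1.26  0.72  1.38  1.95 -0.78  1.17 -2.19]
-40 [ 0.17  0.31 -0.48  1.89  0.17  0.98 -2.65]
-20 [ 0.23  0.32 -0.54  1.89  0.2   0.99 -2.32]
0 [ 0.27  0.33 -0.59  1.88  0.22  0.99 -1.99]
20 [ 0.29  0.34 -0.62  1.88  0.23  0.99 -1.65]
40 [ 0.31  0.34 -0.64  1.88  0.24  1.   -1.31]
60 [ 0.31  0.34 -0.64  1.88  0.24  1.   -0.96]
80 [ 0.33  0.34 -0.66  1.88  0.25  1.   -0.62]
100 [ 0.34  0.35 -0.68  1.88  0.26  1.   -0.28]
120 [ 0.36  0.35 -0.7   1.88  0.27  1.    0.06]
140 [ 0.38  0.36 -0.72  1.88  0.28  1.01  0.41]
160 [ 0.39  0.37 -0.75  1.88  0.29  1.01  0.75]
180 [ 0.45  0.39 -0.82  1.88  0.33  1.02  1.06]
1.2
```

View pics/wrist0.png

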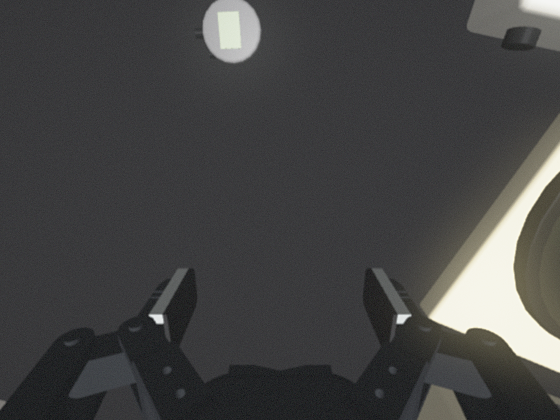

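```bash
python3 - <<'E'
from h import *
yaw=np.radians(10)
p=[.552-.085*np.cos(yaw),.028-.085*np.sin(yaw),.27]
move_ptp(p,down(yaw)); print(read_time_s(),read_eef_pos())
im,P=save('wrist','w1.png',1.4)
cv2.imwrite('pics/w1raw.png',im[...,::-1])
for n,z in [('gauge_center',.118),('nut_center',.172),('screw_head',.203),('needle_tip',.113),('mark_tip',.113),('bell_top',.15)]:
    for d in tip_of('wrist',n)[:2]:
        print(n,np.round(d['at'],1),round(d['confidence'],2),at_z(P,d['at'],z).round(4))
np.savez('w1.npz',K=P['K'],camera_from_world=P['camera_from_world'])
print(read_time_s())
E
```

```text
3.4667 [0.46854519 0.01210568 0.26998643]
gauge_center [345.6 111.1] 0.98 [ 0.5589 -0.0316  0.118 ]
nut_center [186.2 112.7] 0.76 [0.537  0.0918 0.172 ]
nut_center [164.1 149.7] 0.22 [0.508  0.1062 0.172 ]
screw_head [167.6 112.6] 0.85 [0.5373 0.094  0.203 ]
bell_top [191.1 111.2] 0.61 [0.5373 0.0946 0.15  ]
bell_top [187.1 110.2] 0.39 [0.5375 0.0977 0.15  ]
3.8167
```

View pics/w1.png

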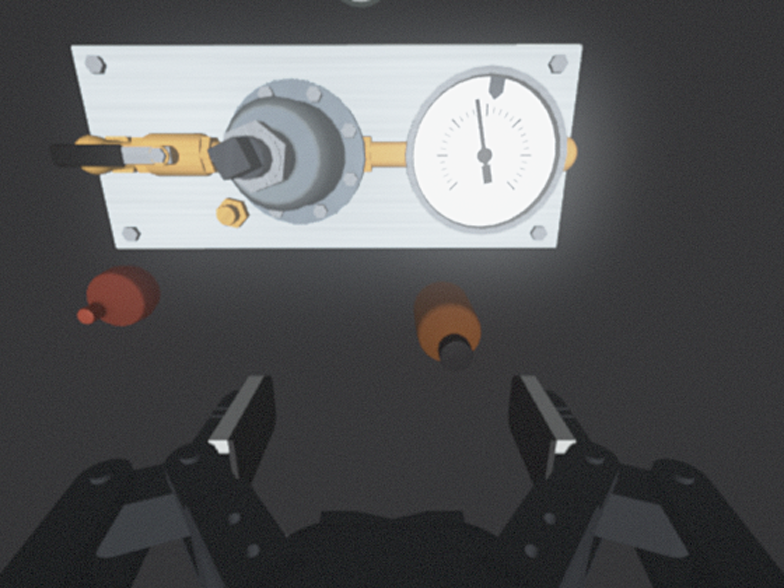

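```bash
python3 - <<'E'
import cv2
im=cv2.imread('pics/w1raw.png')
a=cv2.resize(im[70:150,140:240],None,fx=7.5,fy=7.5,interpolation=cv2.INTER_CUBIC);cv2.imwrite('pics/c1.png',a)
a=cv2.resize(im[45:170,285:410],None,fx=4.7,fy=4.7,interpolation=cv2.INTER_CUBIC);cv2.imwrite('pics/c2.png',a)
E
```

```text
(no output)
```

View pics/c1.png

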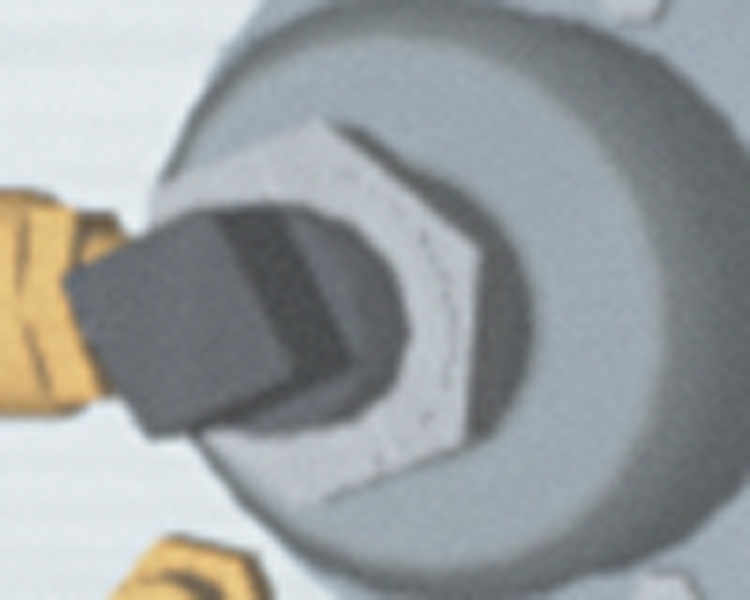

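View pics/c2.png

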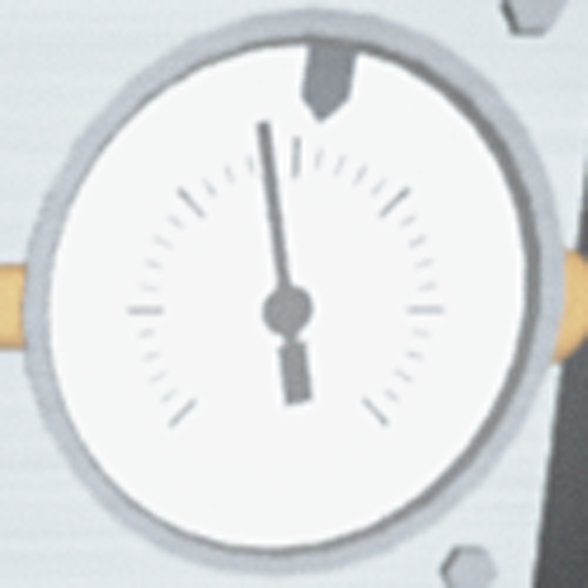

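```bash
python3 - <<'E'
from h import *
from scipy.optimize import least_squares
P=dict(np.load('w1.npz'))
f=lambda L,s,o,z:np.array([at_z(P,np.array(p)/s+o,z)[:2] for p in L])
nut=f([(318,118),(481,248),(466,438),(312,504),(153,190)],7.5,(139.5,69.5),.179)
sq=f([(65,278),(220,206),(302,360),(150,438)],7.5,(139.5,69.5),.212)
g=f([(288,310),(263,120),(321,120)],4.7,(284.5,44.5),.113)
# hex corners at angle nutx+30 deg+60k
def res(x,pts,n,r):
    c=x[:2];v=(pts-c); e=[]
    for p in v:
        k=np.round((np.arctan2(p[1],p[0])-x[2])/(2*np.pi/n)); a=x[2]+k*2*np.pi/n
        e+=list(p-r*np.array([np.cos(a),np.sin(a)]))
    return e
best=min((least_squares(res,[.537,.093,a],args=(nut,6,.015/np.cos(np.pi/6))) for a in np.radians([0,20,40])),key=lambda s:s.cost)
print('nut c',best.x[:2],'flat normals deg',(np.degrees(best.x[2])+30)%60,'rms mm',1e3*np.sqrt(2*best.cost/5))
b=min((least_squares(res,[.537,.093,a],args=(sq,4,.007*np.sqrt(2))) for a in np.radians([0,30,60])),key=lambda s:s.cost)
print('sq c',b.x[:2],'normals',(np.degrees(b.x[2])+45)%90,'rms',1e3*np.sqrt(2*b.cost/4))
ang=[np.degrees(np.arctan2(*(g[i]-g[0])[::-1])) for i in (1,2)]
print('gauge',g[0],'needle/mark world angle',ang,'len',[np.linalg.norm(g[i]-g[0]) for i in(1,2)])
d=g[0]-best.x[:2]; print('axis-gauge',np.linalg.norm(d),'station yaw',np.degrees(np.arctan2(d[1],d[0]))+90)
E
```

```text
nut c [0.53753308 0.09316643] flat normals deg 31.396452361689168 rms mm 0.44291528500168303
sq c [0.53775009 0.09287459] normals 33.38662554467893 rms 0.683049866924061
gauge [ 0.55959676 -0.03263744] needle/mark world angle [np.float64(21.84858397438806), np.float64(3.6079484212207973)] len [np.float64(0.03392787677863638), np.float64(0.033388659782586504)]
axis-gauge 0.12772399441085858 station yaw 9.947453900405435
```

```bash
python3 - <<'E'
from h import *
C=np.array([.5376,.0930]); o=down(np.radians(61.4))
move_ptp([*C,.27],o); move_gripper(.055,40); print(read_time_s())
movel([*C,.180],speed=.12); print(read_time_s(),read_ft_force())
print(np.round(read_qpos(),3))
im,P=save('wrist','w2.png',1.4)
move_gripper(.02,50); print(read_time_s(),read_finger_gap(),read_ft_force(),read_ft_torque(),read_eef_pos())
im,P=save('wrist','w3.png',1.4)
E
```

```text
4.9083
5.8083 [ 0.48730382 -0.94026392  0.10989072]
[ 0.281  0.327 -0.612  1.889  0.223  0.991 -0.928]
6.2083 0.028822276586236376 [-2.78221396  0.41029945  5.54953038] [0.12666608 0.75905718 0.00878464] [0.53717848 0.09379656 0.18129571]
```

View pics/w3.png

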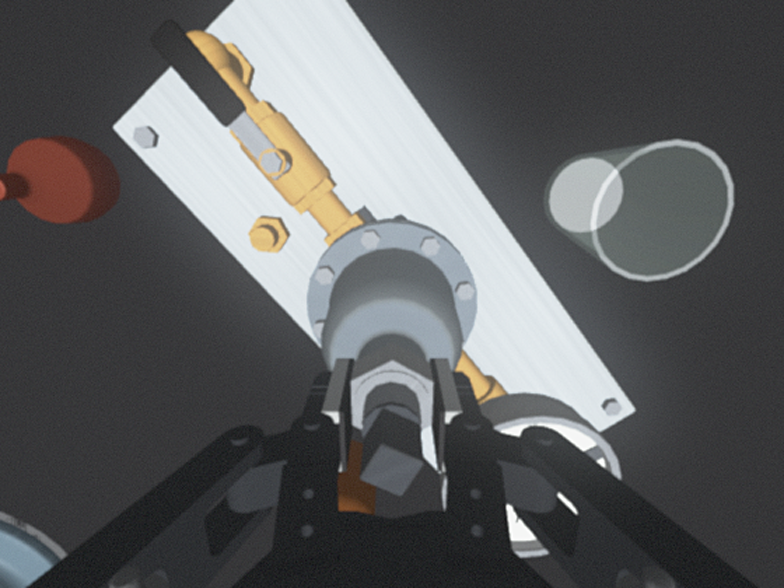

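Jaws sit on two opposite flats of the nut (pads at cols ~340 and ~440, rows 360–470), forces small. Turning loose now.

```bash
python3 - <<'E'
from h import *
q=list(read_qpos())
for i in range(3):
    q[6]+=np.pi/2/3; move_j(q); print(read_time_s(),read_finger_gap(),np.round(read_ft_force(),1),np.round(read_ft_torque(),2))
im,P=save('wrist','w4.png',1.4)
print(R.from_quat(read_tcp_rot()).as_euler('ZYX',degrees=True))
move_gripper(.055,40); print(read_time_s())
E
```

```text
6.825 0.0286205476993005 [-0.8 -0.2  0.5] [0.07 0.15 0.12]
7.3917 0.028766611936642504 [-1.6  0.3  1. ] [-0.05  0.46  0.12]
7.9583 0.02859391446616387 [-3.4  0.1  2.8] [-0.16  0.7   0.09]
[ 1.51298393e+02 -8.57692204e-02 -1.79918866e+02]
8.3833
```

View pics/w4.png

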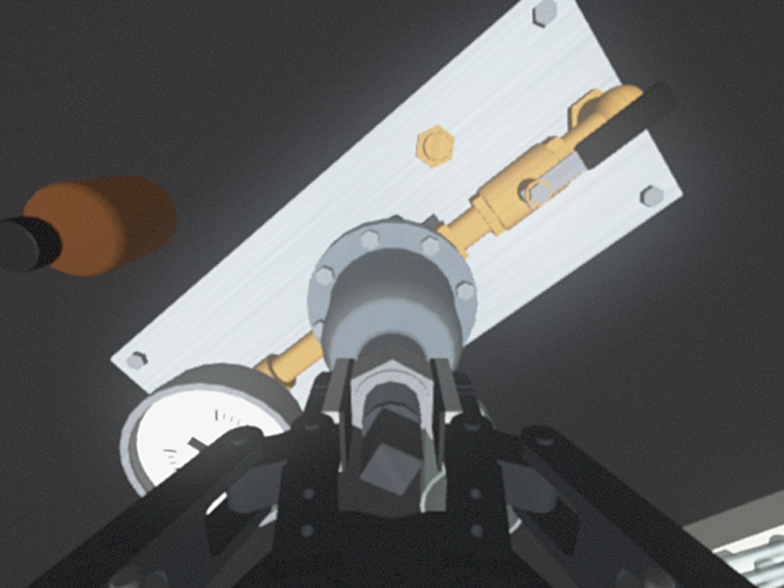

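```bash
python3 - <<'E'
from h import *
C=np.array([.5376,.0930]); o=down(np.radians(33.4))
movel([*C,.245],speed=.15); move_ptp([*C,.245],o)
movel([*C,.218],speed=.1)
move_gripper(.005,50); print(read_time_s(),read_finger_gap(),read_ft_force(),read_ft_torque(),read_eef_pos(),np.round(read_qpos(),2))
im,P=save('wrist','w5.png',1.4)
cv2.imwrite('pics/w5raw.png',im[...,::-1]);np.savez('w5.npz',K=P['K'],camera_from_world=P['camera_from_world'])
for n in ['needle_tip','mark_tip','gauge_center']: print(n,tip_of('wrist',n)[:2])
E
```

```text
11.5667 0.012542731381710024 [-2.66551316  0.78546436  4.27631974] [0.3264526  0.46795637 0.00413284] [0.53762859 0.09386327 0.21891308] [ 0.08  0.24 -0.37  1.87  0.1   1.05 -1.32]
needle_tip []
mark_tip []
gauge_center [{'at': [413.9, 275.5], 'confidence': 0.69}]
```

View pics/w5.png

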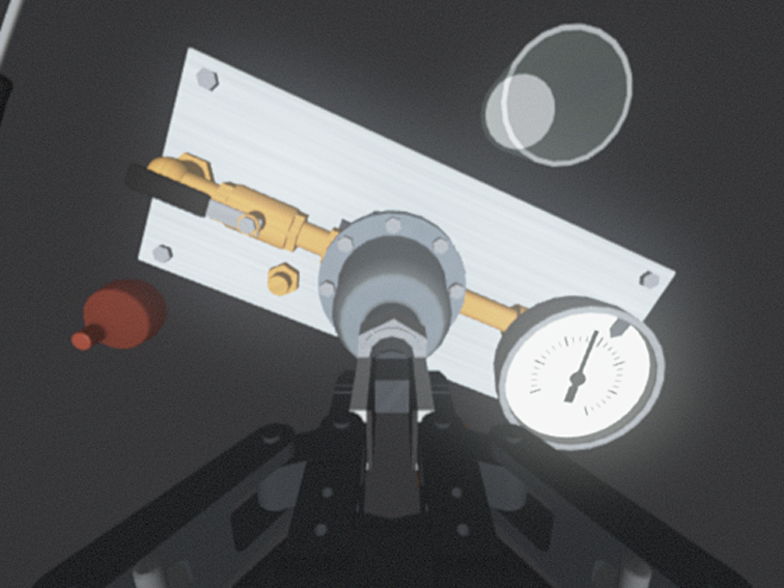

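Head gripped square; gauge fully visible (needle tip ~(596,333), mark tip ~(612,335) in the enlarged picture). Turning clockwise most of the way.

```bash
cat > g.py <<'E'
from h import *
def shot(n):
    im,P=save('wrist',n+'.png'); np.savez(n+'.npz',K=P['K'],camera_from_world=P['camera_from_world'])
    p=proj(P,[.5596,-.0326,.113]).astype(int); x0,y0=max(p[0]-65,0),max(p[1]-50,0)
    a=im[y0:y0+100,x0:x0+125,::-1]
    cv2.imwrite('pics/'+n+'_g.png',cv2.resize(a,None,fx=6,fy=6,interpolation=cv2.INTER_CUBIC)); print('origin',x0,y0)
    return im,P
E
python3 - <<'E'
from g import *
q=list(read_qpos())
for i in range(2):
    q[6]-=np.radians(16); move_j(q); print(read_time_s(),read_finger_gap(),np.round(read_ft_force(),1),np.round(read_ft_torque(),2))
shot('w6')
E
```

```text
12.1417 0.01253108917461942 [-1.1  1.2  2.8] [ 0.05  0.25 -0.09]
12.5167 0.012622244797999583 [-1.5 -0.5  2.3] [-0.11  0.22 -0.07]
origin 371 144
```

View pics/w6_g.png

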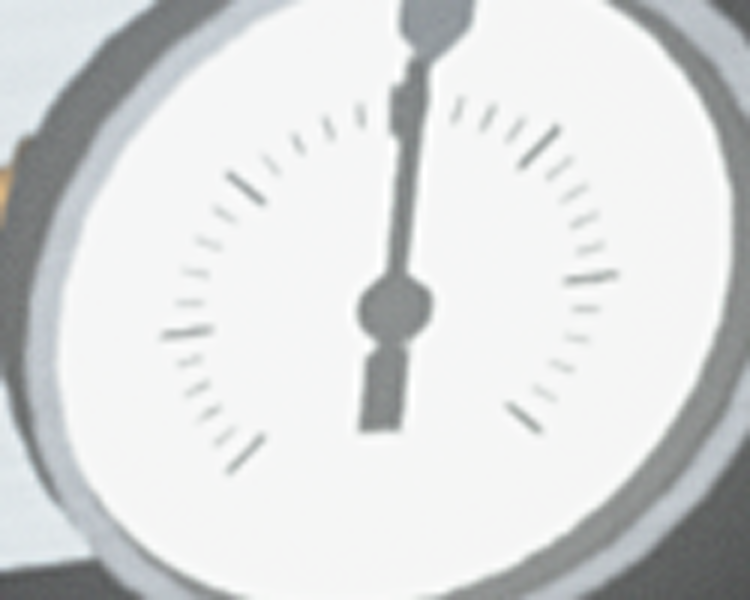

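```bash
cat >> g.py <<'E'
def rect(im,P,G=(.5596,-.0326),z=.113,S=6,r=45):
    K=np.array(P['K']);T=np.array(P['camera_from_world'])
    # rectified px (u,v): world = G + ((u-c)/S, -(v-c)/S) mm
    c=r*S; A=np.array([[1e-3/S,0,G[0]-c*1e-3/S],[0,-1e-3/S,G[1]+c*1e-3/S],[0,0,z],[0,0,1]])
    H=K@T[:3]@A
    return cv2.warpPerspective(im,H,(2*c,2*c),flags=cv2.INTER_CUBIC|cv2.WARP_INVERSE_MAP)
def polar(rc,S=6,off=(0,0)):
    c=rc.shape[0]/2; g=rc.mean(2).astype(np.float32)
    th=np.radians(np.arange(-60,80,.25)); 
    def prof(r0,r1):
        rr=np.arange(r0,r1,.25)[:,None]*S
        return cv2.remap(g,(c+off[0]*S+rr*np.cos(th)).astype(np.float32),(c-off[1]*S-rr*np.sin(th)).astype(np.float32),cv2.INTER_LINEAR)
    return np.degrees(th),prof
def pivot(rc,S=6):
    # hub centroid
    c=rc.shape[0]//2; w=int(4.5*S); g=rc.mean(2)[c-9*S:c+9*S,c-9*S:c+9*S]
    k=np.ones((2*S+4,2*S+4)); m=cv2.morphologyEx((g<175).astype(np.uint8),cv2.MORPH_OPEN,cv2.getStructuringElement(cv2.MORPH_ELLIPSE,(4*S,4*S)))
    y,x=np.nonzero(m); return ((x.mean()-9*S)/S,-(y.mean()-9*S)/S,m.sum()/S**2)
def measure(im,P,n=None):
    rc=rect(im,P); 
    if n: cv2.imwrite('pics/'+n+'_r.png',rc[...,::-1])
    pv=pivot(rc); th,prof=polar(rc,off=pv[:2]); out={}
    for nm,a,b in [('needle',8,20),('needle_out',26,32),('mark',38,43)]:
        p=prof(a,b).mean(0); d=np.clip(p.max()*.93-p,0,None) if 0 else np.clip(np.median(p)-8-p,0,None)
        i=d.argmax(); s=slice(max(i-30,0),i+31); out[nm]=round(float((th[s]*d[s]).sum()/d[s].sum()),2)
    return np.round(pv,2),out
E
python3 - <<'E'
from g import *
for n in ['w1','w5']:
    print(n,measure(cv2.imread(f'pics/{n}raw.png')[...,::-1],dict(np.load(n+'.npz')),n))
print(measure(cv2.imread('pics/w6.png')[...,::-1],dict(np.load('w6.npz')),'w6'))
a=[cv2.imread(f'pics/{n}_r.png') for n in('w1','w6')]
cv2.imwrite('pics/r16.png',cv2.resize(np.hstack(a),(800,400)))
E
```

```text
w1 (array([-1.47, -0.62, 72.58]), {'needle': 22.3, 'needle_out': 22.0, 'mark': 5.77})
w5 (array([-1.7 , -1.  , 98.69]), {'needle': 23.1, 'needle_out': 22.51, 'mark': 6.4})
(array([-1.81, -0.4 , 90.17]), {'needle': 6.74, 'needle_out': 7.61, 'mark': 5.87})
```

View pics/r16.png

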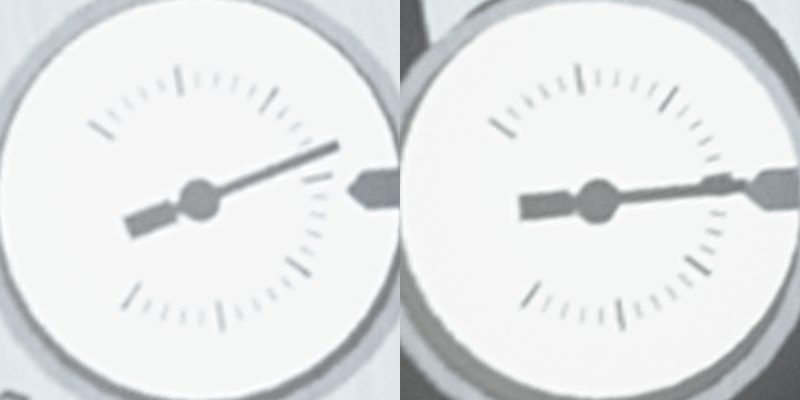

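```bash
sed -i 's/(4\*S,4\*S)/(int(6.8*S),int(6.8*S))/' g.py; python3 - <<'E'
from g import *
for n,f in [('w1','w1raw'),('w5','w5raw'),('w6','w6')]:
    im=cv2.imread(f'pics/{f}.png')[...,::-1];P=dict(np.load(n+'.npz'))
    print(n,measure(im,P))
    rc=rect(im,P); pv=pivot(rc); th,prof=polar(rc,off=pv[:2])
    for r in [10,14,18,22,30,34,36,38,40,42]:
        p=prof(r,r+1.5).mean(0); d=(p<np.percentile(p,80)-35); 
        idx=np.nonzero(d)[0]; 
        # runs
        runs=np.split(idx,np.nonzero(np.diff(idx)>1)[0]+1) if len(idx) else []
        print(r,[(round((th[a[0]]+th[a[-1]])/2,1),round(th[a[-1]]-th[a[0]],1)) for a in runs if len(a)>4])
E
```

```text
w1 (array([-4.000e-02, -3.000e-02,  5.572e+01]), {'needle': 22.24, 'needle_out': 21.96, 'mark': 2.1})
10 [(np.float64(22.5), np.float64(14.0))]
14 [(np.float64(22.1), np.float64(9.8))]
18 [(np.float64(22.1), np.float64(7.8))]
22 [(np.float64(22.0), np.float64(6.5))]
30 [(np.float64(21.9), np.float64(4.8))]
34 [(np.float64(3.6), np.float64(6.2))]
36 [(np.float64(3.9), np.float64(11.8))]
38 [(np.float64(3.5), np.float64(13.5))]
40 [(np.float64(3.6), np.float64(12.8))]
42 [(np.float64(3.6), np.float64(12.2))]
w5 (array([-0.23, -0.4 , 73.17]), {'needle': 23.1, 'needle_out': 22.46, 'mark': 2.28})
10 [(np.float64(23.6), np.float64(17.8))]
14 [(np.float64(23.1), np.float64(12.2))]
18 [(np.float64(22.8), np.float64(9.0))]
22 [(np.float64(22.4), np.float64(7.8))]
30 [(np.float64(12.5), np.float64(1.0)), (np.float64(22.4), np.float64(6.2)), (np.float64(55.9), np.float64(2.2))]
34 [(np.float64(4.1), np.float64(7.2))]
36 [(np.float64(4.0), np.float64(12.5))]
38 [(np.float64(4.0), np.float64(14.0))]
40 [(np.float64(4.2), np.float64(13.5))]
42 [(np.float64(4.0), np.float64(13.0))]
w6 (array([-0.61, -0.27, 70.75]), {'needle': 6.77, 'needle_out': 7.44, 'mark': 1.73})
10 [(np.float64(7.4), np.float64(17.2))]
14 [(np.float64(6.8), np.float64(12.0))]
18 [(np.float64(6.8), np.float64(9.5))]
22 [(np.float64(6.5), np.float64(8.0))]
30 [(np.float64(7.6), np.float64(8.8)), (np.float64(55.2), np.float64(1.5))]
34 [(np.float64(4.1), np.float64(7.8))]
36 [(np.float64(3.8), np.float64(12.0))]
38 [(np.float64(3.8), np.float64(14.0))]
40 [(np.float64(3.8), np.float64(13.5))]
42 [(np.float64(3.6), np.float64(12.8))]
```

```bash
cat >> g.py <<'E'
def radii(im,P):
    rc=rect(im,P); pv=pivot(rc); th,prof=polar(rc,off=pv[:2]); print('piv',np.round(pv,2))
    for r in [14,16,18,20,22,30,33,36,38,40,42]:
        p=prof(r,r+1.5).mean(0); d=(p<np.percentile(p,80)-35); idx=np.nonzero(d)[0]
        runs=np.split(idx,np.nonzero(np.diff(idx)>1)[0]+1) if len(idx) else []
        print(r,[(float(round((th[a[0]]+th[a[-1]])/2,1)),float(round(th[a[-1]]-th[a[0]],1))) for a in runs if len(a)>4])
E
python3 - <<'E'
from g import *
q=list(read_qpos()); q[6]-=np.radians(5.2); move_j(q); pause(.2)
im,P=shot('w7'); radii(im,P)
print(read_time_s(),np.round(read_ft_torque(),2),R.from_quat(read_tcp_rot()).as_euler('ZYX',degrees=True))
E
```

```text
origin 370 130
piv [-0.32 -0.26 71.22]
14 [(4.2, 12.0)]
16 [(4.0, 11.0)]
18 [(4.1, 9.8)]
20 [(4.1, 8.8)]
22 [(4.0, 8.0)]
30 [(3.6, 5.8), (11.8, 2.0), (55.2, 2.0)]
33 [(3.8, 5.5)]
36 [(4.0, 12.0)]
38 [(3.8, 14.0)]
40 [(3.8, 13.5)]
42 [(3.9, 12.8)]
13.0667 [ 0.02  0.3  -0.03] [-3.47333117e+00 -3.86319559e-02 -1.79993702e+02]
```

View pics/w7_g.png

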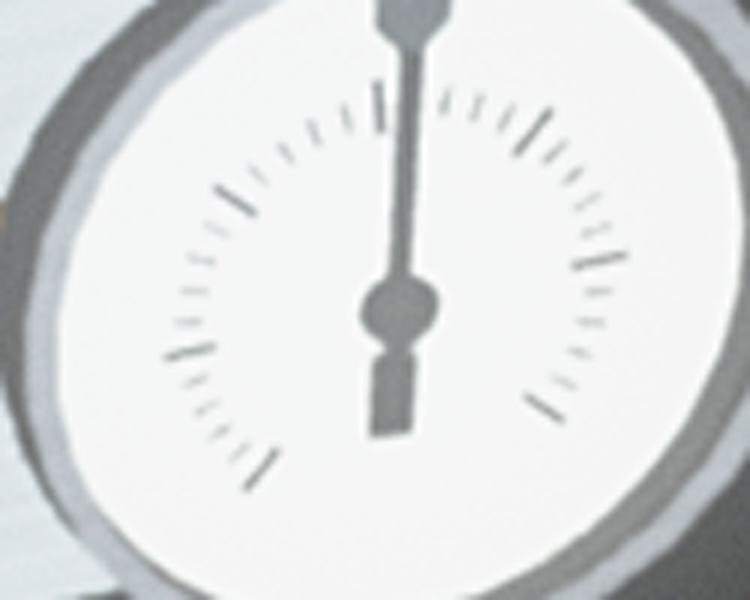

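The needle now lies through the arrowhead's point (pivot (400,310), tip about (412,45)); measured 4.0° against 3.85°. Release, check, then take the nut.

```bash
python3 - <<'E'
from g import *
C=np.array([.5376,.0930]); 
move_gripper(.055,50); movel([*C,.25],speed=.15)
im,P=shot('w8'); radii(im,P)
move_ptp([*C,.25],down(np.radians(151.4)))
im,P=save('wrist','w9.png',1.4)
movel([*C,.180],speed=.1)
move_gripper(.02,60); print(read_time_s(),read_finger_gap(),np.round(read_ft_force(),1),np.round(read_ft_torque(),2),np.round(read_qpos(),2))
im,P=save('wrist','w10.png',1.4)
E
```

```text
origin 353 122
piv [-1.060e+00 -5.000e-02  6.489e+01]
14 [(4.4, 11.8)]
16 [(4.2, 10.0)]
18 [(3.9, 8.8)]
20 [(4.0, 8.0)]
22 [(4.1, 7.2)]
30 [(3.8, 5.5)]
33 [(3.8, 5.5)]
36 [(3.9, 12.2)]
38 [(3.9, 13.8)]
40 [(3.9, 13.2)]
42 [(4.0, 12.5)]
17.45 0.028704359395445477 [-1.4 -1.6  5.5] [-0.26  0.47 -0.05] [ 0.33  0.34 -0.67  1.89  0.25  1.    0.62]
```

View pics/w10.png

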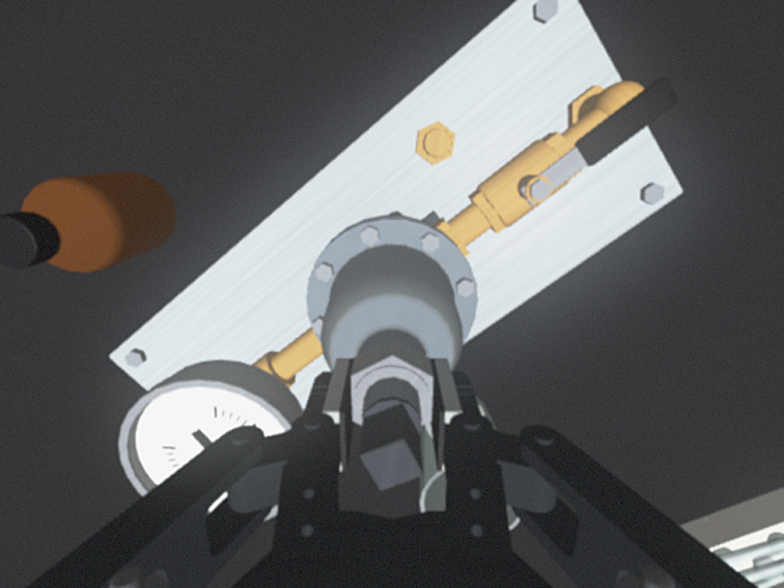

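Needle held its place after release; the jaws are back on the nut's flats. Tightening.

```bash
python3 - <<'E'
from g import *
q=list(read_qpos())
for d in [40,43]+[3]*8:
    q[6]-=np.radians(d); move_j(q); t=read_ft_torque()
    print(d,round(read_time_s(),2),round(read_finger_gap(),4),np.round(read_ft_force(),1),np.round(t,2),round(R.from_quat(read_tcp_rot()).as_euler('ZYX',degrees=True)[0],1))
    if t[2]<-0.7: break
im,P=save('wrist','w11.png',1.4)
E
```

```text
40 18.21 0.0286 [-2.7 -1.8  3.6] [-0.37  0.75 -0.11] 111.4
43 18.96 0.0283 [-5.2 -2.5  6.1] [-0.49  1.23 -0.07] 68.4
3 19.21 0.0288 [-6.4 -2.9  7.2] [-0.55  1.25 -0.09] 65.4
3 19.46 0.0284 [-6.7 -1.8  7.7] [-0.44  1.37 -0.05] 62.4
3 19.71 0.0283 [-5.8 -2.4  6. ] [-0.27  1.11  0.01] 59.5
3 19.96 0.0287 [-5.5 -1.   6.5] [-0.35  1.17 -0.08] 56.4
3 20.21 0.0284 [-6.3 -2.2  6.7] [-0.51  1.29  1.67] 54.0
3 20.46 0.0287 [-4.7 -1.7  5.1] [-0.15  1.01  1.15] 50.8
3 20.71 0.0285 [-3.4  2.   3.4] [0.52 0.65 0.1 ] 47.5
3 20.96 0.0286 [-3.2  2.6  3.9] [0.51 0.58 2.  ] 44.9
```

View pics/w11.png

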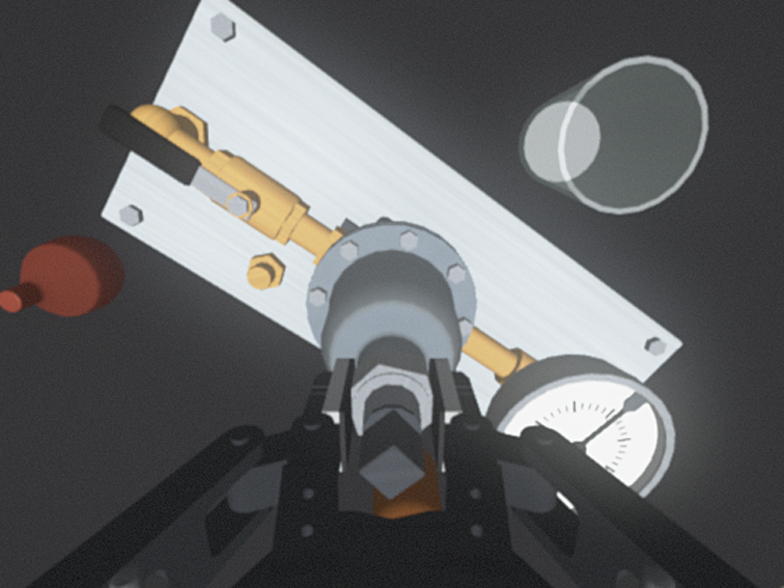

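```bash
python3 - <<'E'
from g import *
C=np.array([.5376,.0930]); 
move_gripper(.055,50); movel([*C,.25],speed=.12)
yaw=np.radians(10)
move_ptp([.552-.085*np.cos(yaw),.028-.085*np.sin(yaw),.27],down(yaw))
im,P=shot('w12'); radii(im,P)
cv2.imwrite('pics/c12.png',cv2.resize(im[70:150,140:240,::-1],None,fx=7.5,fy=7.5,interpolation=cv2.INTER_CUBIC))
print(read_time_s())
E
```

```text
origin 282 60
piv [ 0.76  1.38 56.31]
14 [(3.9, 10.2)]
16 [(3.9, 8.8)]
18 [(3.8, 8.0)]
20 [(3.9, 7.2)]
22 [(3.9, 6.8)]
30 [(3.6, 5.2)]
33 [(3.8, 5.0)]
36 [(3.9, 12.2)]
38 [(3.8, 13.5)]
40 [(3.8, 13.0)]
42 [(3.9, 12.2)]
22.6667
```

View pics/c12.png

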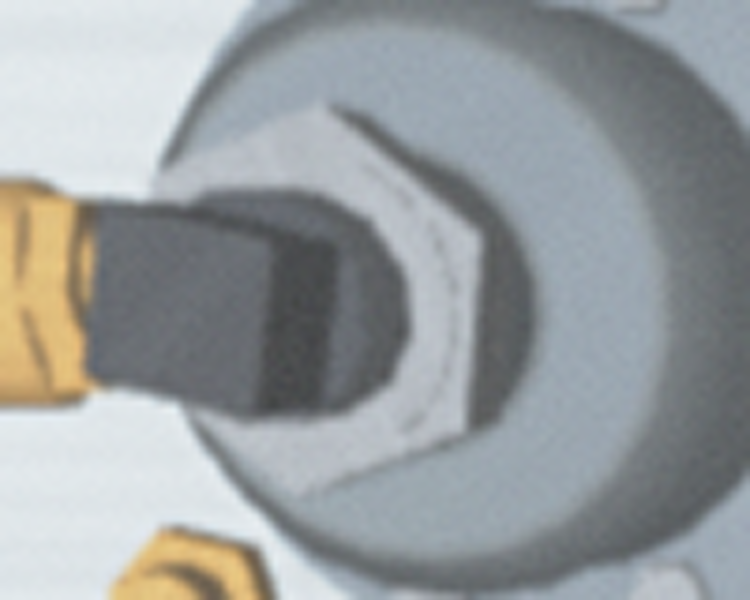

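View pics/w12_g.png

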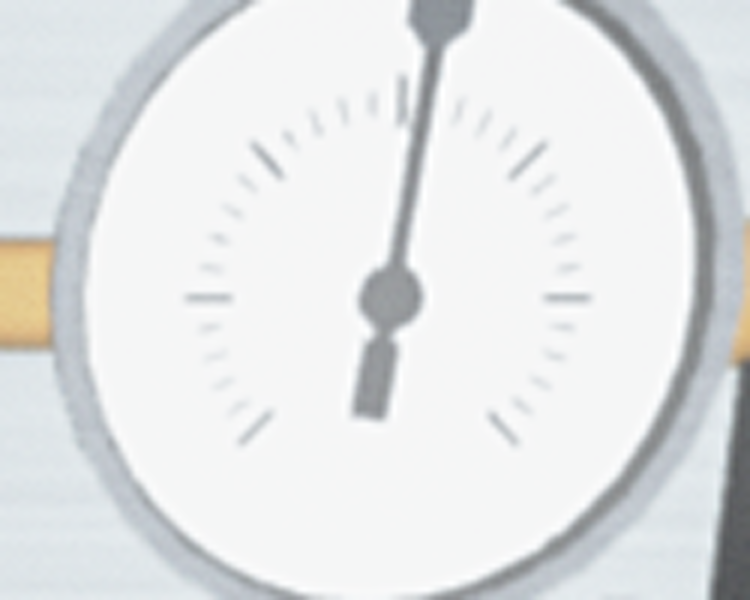

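```bash
python3 - <<'E'
from h import *
def edges(P,L,off):
    w=[at_z(P,np.array(p)/7.5+off,.179)[:2] for p in L]
    r=[]
    for i,j in [(0,1),(1,2),(0,4)]:
        d=w[j]-w[i]; r.append(round(float(np.degrees(np.arctan2(d[1],d[0]))-90)%60,1)); 
    return r
print(edges(dict(np.load('w1.npz')),[(318,118),(481,248),(466,438),(312,504),(153,190)],(139.5,69.5)))
print(edges(dict(np.load('w12.npz')),[(326,103),(483,235),(467,432),(300,495),(153,182)],(139.5,69.5)))
# subpixel align nut between pictures: rectify at z=.179 and correlate over rotation
C=np.array([.5376,.0930]);out=[]
for f,n in [('w1raw','w1'),('w12','w12')]:
    im=cv2.imread(f'pics/{f}.png');P=dict(np.load(n+'.npz'));K=P['K'];T=P['camera_from_world']
    S=10;c=250;A=np.array([[1e-3/S,0,C[0]-c*1e-3/S],[0,-1e-3/S,C[1]+c*1e-3/S],[0,0,.179],[0,0,1]])
    out.append(cv2.warpPerspective(im,K@T[:3]@A,(500,500),flags=cv2.INTER_CUBIC|cv2.WARP_INVERSE_MAP))
cv2.imwrite('pics/nutcmp.png',cv2.resize(np.hstack(out),(800,400)))
E
```

```text
[31.2, 30.3, 31.0]
[29.8, 30.4, 32.0]
```

View pics/nutcmp.png

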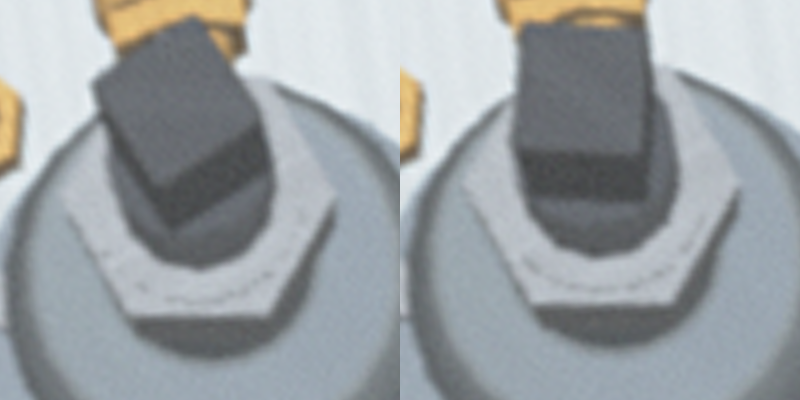

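```bash
python3 - <<'E'
from h import *
sign_off(); print(read_time_s())
E
```

```text
the job is handed in; nothing more can be done
the job is handed in; nothing more can be done
```

I did the job in the order asked and handed it in at about 23 s of the 67 s allowed. The lock nut was slackened 90°, the screw was turned about 37° clockwise until the needle was on the set mark, and the nut was turned back tight.

**Last checks**
- **Needle:** with the gripper clear after tightening, it measured 3.6–3.9° against 3.8–3.9° for the mark. That is on the mark to within about 0.3°.
- **Nut:** its flats are back at their starting angle to within about 1.5°, which is as fine as I could measure.
- **Forces:** wrist force stayed below about 10 N at every reading.
- **Other things:** I saw no contact with anything else on the bench, and I planned no move near it. I did not measure the other items' positions again.

**One irregularity:** I had meant to stop tightening once the torque reached 0.7 N m at the stop. I had the sign wrong, so the check never tripped. The pads slipped on the nut for the last several degrees against the stop, with torque up to about 2 N m. The pictures afterwards showed no change to the needle or the nut from this.

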